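# Shut the shield cover of a resistance standard and start its crank bolt

### The arm

A 6-joint arm with a two-finger parallel gripper is mounted at the origin on the work surface. World frame = base frame: x ahead of the robot, y to its left, z up, the work surface at z = 0. Lengths are in m, angles in rad, forces in N, time in s.
With the tool pointing down it reaches from about 0.35 to 0.775 m from the base axis. Payload 5.5 kg.
Tool frame: the origin (TCP) lies at the very end of the fingers, on their centre line; the grasp point (between the pads) lies 19 mm behind it; z points along the fingers, x is the direction in which the jaws open and shut, and the axes are right-handed (so a half turn about z gives the same grasp; the last joint's range is limited). The gripper opens to 85 mm and grips with 20 to 120 N. Pads are 22 mm wide; open, the fingers measure 114 mm over their backs; the gripper's body (76 mm by 85 mm) begins 54 mm behind the grasp point. The pads swing forward as they close: fully open they stand 13 mm farther back than shut.
Start: joints at [1.121, 0.313, 0.046, 1.304, 0, 1.431], TCP at [0.175, 0.548, 0.231] pointing down, gripper open.
Joint ranges: [-2.76, 2.76], [-0.86, 1.69], [-1.03, 1.26], [-2.2, 2.34], [-1.47, 1.5], [-3.14, 3.14]. Speed limits (rad/s): [2.57, 2.57, 3.14, 3.14, 3.14, 3.14].

### API

Orientations are given as a unit quaternion [w, x, y, z].
In Python, from workcell import monitor, eyes, ticket gives the robot as it stands.
- The arm moves only by the tool send_rows, never from a script. Its argument "targets" is a list of rows, each a list of 5 numbers: the shift along the world's x, y, z in m, then the turn about the world's z in degrees, then the closure in counts, from 0 (fully open) to 255 (shut). A call has 1 to 12 rows; each row shifts and turns the commanded pose from where the row before left it; what a row does not reach is not made up. A row lasts 1/10 s, in which the tool goes at most 50 mm and 8.59 degrees, less where a joint would pass 70% of its speed; a pose out of reach is approached as far as the arm can. A call is refused whole if a number of a shift passes 0.05 or a number of a turn 8.59, either way. A call with a gripper value outside its range is refused whole. The fingers move at their own pace and stop on an object; "newtons" is the grip in N (left out, the last holds). Time passes only in rows, so rows that do not move let the fingers close. It gives the time, the measured TCP pose, the force and the opening at its end, in the units of the state.
- monitor.get_state(): the state, without advancing time (a new reading comes with each control period).
- eyes.read_camera(name): name is "scene" or "side" or "wrist"; returns a dict with "img" (480x640x3 uint8, red, green, blue), "z_map" (480x640 float32, m along the optical axis (not along the pixel's ray), 0 where there is no reading), "camera_matrix" (3x3 intrinsics, pixels), "k1" (the pictures are not rectified: a ray, as slopes to the right and down, at radius r is drawn at 1 + k1 r^2 times it, then the intrinsics apply), "pose" (4x4, takes a point from camera to world coordinates); the wrist camera has in their place "T_tool_cam" (4x4, takes a point from camera to tool coordinates, whose origin is the TCP and whose axes are the tool frame's). Camera axes: x right, y down, z forward; pixel columns grow to the right and rows downward; lengths in m; the calibration is good to about 2 mm. A picture is of the moment at which its call begins: read the wrist's pose just before it.
- ticket.hand_in(): hands the job in, once; it reports no verdict.
Trained networks look in the newest picture that a camera, given by its name, has taken for a name from the list of things; names that differ only in an ending like _2 or _b are one class to them, and where a whole thing is asked for, a point or a joint stands for the part that bears it (a point fixed in the world has none). Each returns a list of dicts, best first, with "conf" (0 to 1); they miss things now and then, are a little off and sometimes report something else, mostly with a low value. They report only what shows in the picture. A call takes as long as a camera call.
- eyes.spot_in(name, camera): "xyz" ([x, y, z] in m, in world coordinates, good to about 4 mm: the middle of the surface that is visible of it).
- eyes.tip_of(name, camera): "xyz" ([x, y, z] in m, in world coordinates, good to about 4 mm: a listed point, or the origin of a listed thing).
The state is a dict: "clock": time; "joint_pos": joint angles; "qvel": joint speeds; "tau": joint torques, N m; "tcp_pos": TCP position; "orientation": TCP orientation; "wrist_force": force on the tool from outside, world axes, zero at the start; "ft_torque": the same for the moment, N m; "finger_gap": finger opening in m.
Only numpy, scipy, OpenCV 4.12 (cv2) and the standard library are available. Lean on these libraries where they do the work, as an engineer would, in place of code of your own. Each camera call takes 0.05 s, during which the arm holds its last target.

### The job

Press the standard box's hinged blue cover down by its yellow tab until the detent holds it shut. Then start the captive bolt by its crank: take the red ball grip, turn the crank backward (counter-clockwise from above) until the bolt drops off the thread end, and from there turn it forward (clockwise) one full turn. Finish while still holding the red grip in the fingers, the cover shut and the other things on the table left where they are.

Things in the scene. Friction and masses are not known exactly. Their poses are not given: they have to be found in the camera images.
- bolt_axis (a point): Fixed point of the grey box (160 x 160 mm, 70 mm high with its plywood base; it never moves): on the vertical bolt axis, level with the shut cover's top face, 76 mm above the table. Its x axis points from the tab's side (front) to the hinge (rear), z up. The cover's hinge line runs along its y, 80 mm behind this point (+x) and 6 mm below it.
- tab_shut (a point): A fixed point of the box: where the middle of the yellow tab's top face will be once the cover is shut (102 mm in front of the bolt's axis, same height). Same axes as bolt_axis.
- tab (a point): Middle of the top face of the yellow tab (44 x 60 mm) at the free front edge of the blue cover; moves with the cover, 182 mm from the hinge line. z axis: the cover's outward normal. Press here: a few N on the way, 10 to 16 N over the detent in the last 10 mm.
- cover (a joint): Cover angle, rad: 0 = shut in the detent, positive = front edge raised (0.35 to 0.75 at the start). A stiff hinge keeps it where it is left; below 0.03 the sprung detent pin holds it.
- bolt (a joint): Height of bolt and crank, m, up positive, sprung down (about 6 N). Cover open: -0.0115. Once shut the thread rests on the nut-plate thread at about +0.001 to +0.007. Backward it climbs 8 mm a turn to +0.008, then (after 0.2 to 0.8 turn) drops to 0 within 0.1 s; forward from there it screws down 8 mm a turn, to -0.008 after one turn. Turned backward past the drop it climbs again.
- crank (a joint): Crank angle, rad, growing clockwise seen from above (forward), three turns free either way. At 0 the arm points to the front, to the tab; at c the grip stands at (-40 cos c, +40 sin c) mm from the bolt's axis in the frame of bolt_axis. Needs about 1 N at the grip; stays where it is left.
- crank_hub (a point): Top of the orange disc on the crank's hub, on the bolt's axis, 24 mm above the cover's top face when bolt reads 0; rises and drops with the bolt. The crank arm is a dark steel bar 16 mm wide, its top 21 mm above the cover's top face at that reading (the ball's foot 24 mm), reaching 54 mm from the axis.
- grip: Red ball grip of the crank, 26 mm diameter, on a pin parallel to the bolt, 40 mm from its axis (a slot gives 6 mm either way). Origin: ball centre, 54 mm above the cover top face plus bolt. It spins freely and slides 8 mm down, 18 mm up on its pin (0.8 N drag): held at one height it lets the bolt rise and drop; the hand need not turn. Keep fingertips 33 mm above the cover to clear the arm.
- jar: Bystander: amber jar with white cap, 44 mm diameter, 60 mm high, beside the box; origin at its foot.
- screwdriver: Bystander: screwdriver, 160 mm long, lying beside the box; origin under its middle.
- weight: Bystander: brass weight, 36 mm diameter, 53 mm high; origin at its foot.
- tray: Bystander: blue parts tray, 100 x 140 x 30 mm; origin under its middle.
- cell: Bystander: black standard cell, 50 x 70 x 67 mm; origin at its foot.
- wrench: Bystander: wrench, 150 mm long, lying flat; origin under its middle.

How it is judged:
By the outcome, as a careful person would: the job done as asked, in the order asked, and still so for the second after the job is handed in, while the arm keeps its last pose, push and grip.
It also fails if it takes over 72 s, if anything falls off the work surface, if the arm or the gripper's body presses on something with over 40 N, if the wrist force passes 120 N, or if a joint passes its speed limit or range.

## Working session

There is one attempt and no reset: what is moved stays moved. The work goes in short steps, Python scripts to look and compute and a tool call to move; the robot and the scene stay as the last step left them, time stands still between calls to the robot, and variables do not carry over. Pictures are saved under pics/ and viewed, and the job is handed in when it is done.

Besides the shell and the picture viewer there is one more tool, called after "Request:" in YAML: its name, and indented under it one key for each argument. send_rows: Moves the arm, as the interface text tells. Its arguments: {"type":"object","properties":{"targets":{"type":"array"},"newtons":{"type":"number"}},"required":["targets"]}

```bash
mkdir -p pics; ls; cat > h.py <<'E'
from workcell import monitor, eyes, ticket
import numpy as np, cv2
def save(cam,name):
    r=eyes.read_camera(cam); cv2.imwrite('pics/'+name+'.png',cv2.cvtColor(r['img'],cv2.COLOR_RGB2BGR)); return r
def cloud(r,T=None):
    K=r['camera_matrix'];k1=r['k1'];z=r['z_map'];h,w=z.shape
    u,v=np.meshgrid(np.arange(w),np.arange(h))
    pts=np.stack([u,v],-1).reshape(-1,1,2).astype(np.float64)
    s=cv2.undistortPoints(pts,np.array(K,float),np.array([k1,0,0,0.])).reshape(h,w,2)
    P=np.stack([s[...,0]*z,s[...,1]*z,z],-1)
    T=r['pose'] if T is None else T
    T=np.array(T)
    return P@T[:3,:3].T+T[:3,3]
E
python3 - <<'E'
from h import *
for c in ['scene','side']:
    r=save(c,c+'0'); np.savez(c+'0.npz',**r)
    for n in ['bolt_axis','tab_shut','tab','crank_hub','grip']:
        print(c,n,[(np.round(d['xyz'],4).tolist(),round(d['conf'],2)) for d in eyes.tip_of(n,c)][:2])
    for n in ['jar','screwdriver','weight','tray','cell','wrench']:
        print(c,n,[(np.round(d['xyz'],3).tolist(),round(d['conf'],2)) for d in eyes.tip_of(n,c)][:1])
print(monitor.get_state())
E
```

```text
pics
scene bolt_axis [([0.5802, 0.1, 0.0753], 0.57)]
scene tab_shut [([0.4906, 0.1356, 0.0724], 0.6)]
scene tab [([0.5216, 0.1295, 0.1694], 0.9)]
scene crank_hub [([0.6063, 0.0964, 0.1262], 0.53)]
scene grip [([0.6082, 0.1238, 0.1654], 0.38)]
scene jar [([0.541, -0.064, -0.0], 0.72)]
scene screwdriver [([0.622, 0.243, -0.002], 0.49)]
scene weight [([0.463, -0.424, -0.001], 0.56)]
scene tray [([0.497, 0.441, 0.0], 0.83)]
scene cell [([0.644, -0.436, 0.003], 0.76)]
scene wrench [([0.642, 0.442, -0.0], 0.84)]
side bolt_axis [([0.5868, 0.1025, 0.0792], 0.79)]
side tab_shut [([0.6069, 0.097, 0.1242], 0.66)]
side tab [([0.5168, 0.1231, 0.1687], 0.83)]
side crank_hub [([0.6057, 0.0978, 0.1219], 0.54)]
side grip [([0.605, 0.1238, 0.1651], 0.55)]
side jar [([0.547, -0.061, -0.003], 0.49)]
side screwdriver [([0.627, 0.244, -0.002], 0.79)]
side weight [([0.463, -0.426, 0.005], 0.63)]
side tray []
side cell [([0.642, -0.435, -0.002], 0.72)]
side wrench [([0.642, 0.447, 0.0], 0.91)]
{'clock': 1.2, 'joint_pos': array([ 1.12139729e+00,  3.13177836e-01,  4.61080610e-02,  1.30362888e+00,
       -2.07764739e-05,  1.43116634e+00]), 'qvel': array([ 0.00074084,  0.00052621,  0.00214572,  0.00067647, -0.00027797,
       -0.00119347]), 'tau': array([ 6.73893228e-04, -4.80474615e+01,  2.98816305e+01,  3.86523907e-04,
       -1.39057793e-04,  3.53946504e-06]), 'tcp_pos': array([0.17532755, 0.54765062, 0.2313391 ]), 'orientation': array([-1.38590778e-05,  8.07724794e-01,  5.89559712e-01,  4.79646382e-05]), 'wrist_force': array([-0.14394184,  0.4942155 ,  0.57782166]), 'ft_torque': array([-0.07648619,  0.00127785,  0.03694542]), 'finger_gap': 0.08556986971583291}
```

View pics/scene0.png

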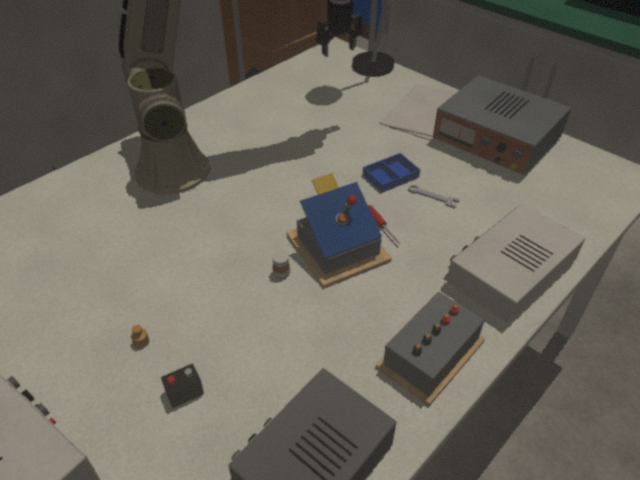

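View pics/side0.png

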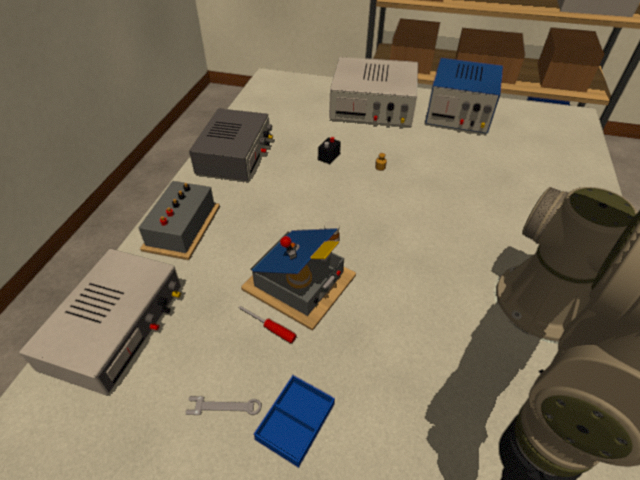

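The scene shows the box with the blue cover raised at about (340,225), yellow tab at (325,184) facing the robot, and the red ball at (352,200). The screwdriver and jar lie on either side of the box. Next I'll fit the box's yaw from the point clouds.

```bash
cat > fit.py <<'E'
from h import *
for c in ['scene','side']:
    r=dict(np.load(c+'0.npz')); P=cloud(r); img=r['img']
    hsv=cv2.cvtColor(img,cv2.COLOR_RGB2HSV); ok=(r['z_map']>0)
    near=ok&(np.hypot(P[...,0]-.583,P[...,1]-.1)<.17)
    H,S,V=[hsv[...,i].astype(int) for i in range(3)]
    blue=near&(H>105)&(H<125)&(S>120)&(P[...,2]>.06)
    yel=near&(H>20)&(H<32)&(S>150)&(P[...,2]>.08)
    red=near&((H<6)|(H>174))&(S>150)&(P[...,2]>.1)
    ply=near&(P[...,2]>.004)&(P[...,2]<.03)
    for n,m in [('blue',blue),('yel',yel),('red',red),('ply',ply)]:
        q=P[m]; print(c,n,len(q), np.round(np.median(q,0),4) if len(q) else '')
        if n=='blue':
            m0=np.median(q,0)
            A=np.c_[q[:,:2],np.ones(len(q))]; w=np.ones(len(q),bool)
            for _ in range(8):
                co=np.linalg.lstsq(A[w],q[w,2],rcond=None)[0]; w=abs(A@co-q[:,2])<.004
            g=co[:2]; print(' tilt',np.arctan(np.hypot(*g)),'yaw xaxis',np.degrees(np.arctan2(-g[1],-g[0])),w.sum(), co)
            rc=cv2.minAreaRect(q[w][:,:2].astype(np.float32)*1000); print(rc, np.round(cv2.boxPoints(rc),1).tolist())
        if n=='ply' :
            rc=cv2.minAreaRect(q[:,:2].astype(np.float32)*1000); print(rc)
E
python3 fit.py
```

```text
scene blue 151 [0.631  0.0962 0.0965]
 tilt 0.5444565860281724 yaw xaxis -18.098567949570224 119 [-0.57554559  0.18810137  0.44287694]
((611.4912109375, 89.28567504882812), (108.4435043334961, 147.5550079345703), 2.7195627689361572) [[553.7999877929688, 160.39999389648438], [560.7999877929688, 13.0], [669.2000122070312, 18.200000762939453], [662.2000122070312, 165.60000610351562]]
scene yel 215 [0.5185 0.1207 0.1669]
scene red 20 [0.6127 0.1208 0.1771]
scene ply 2103 [0.647  0.0474 0.0149]
((594.9956665039062, 94.81155395507812), (320.1177673339844, 294.18243408203125), 61.81784439086914)
side blue 1232 [0.583  0.1146 0.1266]
 tilt 0.5410187767410274 yaw xaxis -18.527581025088807 1225 [-0.56967553  0.19091575  0.4386796 ]
((596.7361450195312, 101.92718505859375), (161.14036560058594, 133.83352661132812), 71.52637481689453) [[507.70001220703125, 46.70000076293945], [634.7000122070312, 4.300000190734863], [685.7000122070312, 157.10000610351562], [558.7999877929688, 199.5]]
side yel 266 [0.5159 0.1297 0.1697]
side red 94 [0.6043 0.1313 0.1733]
side ply 3405 [0.5595 0.1524 0.0165]
((572.7835693359375, 110.07331848144531), (305.95916748046875, 315.86053466796875), 8.953730583190918)
```

Yaw comes out near −18.3°, with the bolt axis near (0.584, 0.106) and the tab at (0.515, 0.129, 0.169). The jaw direction already runs along the box's y axis. I'll move above the tab with the fingers shut.

Request:
send_rows:
  targets:
    - [0.028,-0.035,0,0,255]
    - [0.028,-0.035,0,0,255]
    - [0.028,-0.035,0,0,255]
    - [0.028,-0.035,0,0,255]
    - [0.028,-0.035,0,0,255]
    - [0.028,-0.035,0,0,255]
    - [0.028,-0.035,0,0,255]
    - [0.028,-0.035,0,0,255]
    - [0.028,-0.035,0,0,255]
    - [0.028,-0.035,0,0,255]
    - [0.028,-0.035,0,0,255]
    - [0.028,-0.035,0,0,255]
  newtons: 40

```text
clock: 2.4
tcp_pos: [0.5123, 0.126, 0.2315]
orientation: [0.0, 0.808, 0.589, 0.0]
wrist_force: [0.8, 0.7, 1.0]
finger_gap: -0.0001
```

```bash
cat >> h.py <<'E'
from scipy.spatial.transform import Rotation as R
def wrist(name):
    s=monitor.get_state(); r=save('wrist',name)
    q=s['orientation']; T=np.eye(4); T[:3,:3]=R.from_quat([q[1],q[2],q[3],q[0]]).as_matrix(); T[:3,3]=s['tcp_pos']
    P=cloud(r,T@np.array(r['T_tool_cam'])); return s,r,P
def masks(r,P,c=(.584,.104),rad=.17):
    hsv=cv2.cvtColor(r['img'],cv2.COLOR_RGB2HSV); H,S,V=[hsv[...,i].astype(int) for i in range(3)]
    near=(r['z_map']>0)&(np.hypot(P[...,0]-c[0],P[...,1]-c[1])<rad)
    return dict(blue=near&(H>105)&(H<125)&(S>120)&(P[...,2]>.06), yel=near&(H>20)&(H<32)&(S>150)&(P[...,2]>.06),
      red=near&((H<6)|(H>174))&(S>150)&(P[...,2]>.085), ora=near&(H>=7)&(H<19)&(S>150)&(P[...,2]>.08))
E
python3 - <<'E'
from h import *
s,r,P=wrist('w1'); print(s['clock'],s['tcp_pos'],s['orientation'],s['finger_gap'],s['wrist_force'])
for n,m in masks(r,P).items():
    q=P[m]; print(n,len(q),np.round(np.median(q,0),4) if len(q) else '')
    if len(q)>20: rc=cv2.minAreaRect(q[:,:2].astype(np.float32)*1000); print(rc)
    if n=='blue' and len(q)>50:
        A=np.c_[q[:,:2],np.ones(len(q))]; w=np.ones(len(q),bool)
        for _ in range(8):
            co=np.linalg.lstsq(A[w],q[w,2],rcond=None)[0]; w=abs(A@co-q[:,2])<.004
        g=co[:2]; print(' tilt',np.arctan(np.hypot(*g)),'yaw',np.degrees(np.arctan2(-g[1],-g[0])),w.sum())
for n in ['bolt_axis','tab_shut','tab','crank_hub','grip']:
    print(n,[(np.round(d['xyz'],4).tolist(),round(d['conf'],2)) for d in eyes.tip_of(n,'wrist')][:2])
E
```

```text
2.4 [0.51232289 0.12598733 0.23154581] [9.84377009e-05 8.07787999e-01 5.89473008e-01 3.33780927e-04] -7.454816664494782e-05 [0.83114724 0.73740288 1.01443136]
blue 13326 [0.5613 0.1052 0.1412]
((567.0375366210938, 106.57427978515625), (161.7063446044922, 155.03582763671875), 71.60880279541016)
 tilt 0.5389654383826161 yaw -18.703966776710438 13036
yel 5471 [0.5126 0.1242 0.1709]
((515.2178344726562, 123.64553833007812), (59.04402160644531, 38.47008514404297), 71.5996322631836)
red 2 [0.4998 0.1209 0.2527]
ora 4 [0.4999 0.1279 0.2739]
bolt_axis []
tab_shut [([0.4899, 0.1382, 0.0758], 0.68)]
tab [([0.5166, 0.1209, 0.1736], 0.57)]
crank_hub []
grip []
```

View pics/w1.png

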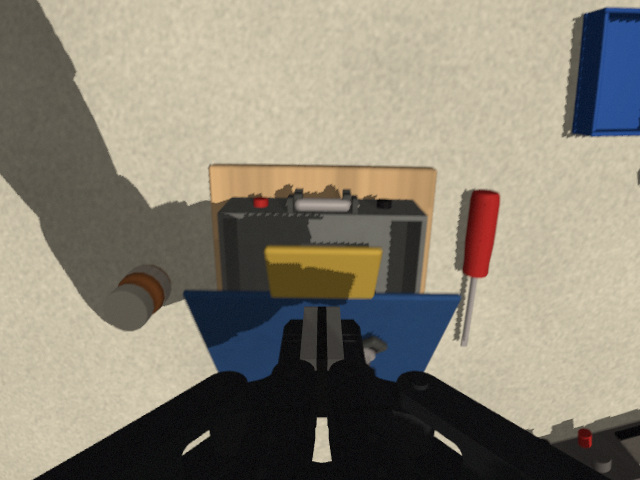

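The wrist view shows the tab top at about (322,272), the jar cap at (130,305) and the screwdriver at (480,250). The tab centre is near (0.515, 0.124, 0.170). I'll go down onto it and follow its arc.

Request:
send_rows:
  targets:
    - [0.0,0,-0.03,0,255]
    - [0.0,0,-0.026,0,255]
    - [-0.004,0.0015,-0.01,0,255]
    - [-0.004,0.0015,-0.008,0,255]
    - [-0.004,0.0015,-0.008,0,255]
    - [-0.003,0.001,-0.008,0,255]
    - [-0.003,0.001,-0.008,0,255]
    - [-0.003,0.001,-0.008,0,255]
    - [-0.002,0.001,-0.008,0,255]
    - [-0.002,0.001,-0.008,0,255]

```text
clock: 3.7
tcp_pos: [0.4865, 0.137, 0.1088]
orientation: [0.0, 0.808, 0.589, 0.0]
wrist_force: [2.4, -1.3, 3.0]
finger_gap: 0.0001
```

```bash
python3 - <<'E'
from h import *
save('side','s1');s,r,P=wrist('w2'); print(s['clock'],s['tcp_pos'],s['wrist_force'])
q=P[masks(r,P)['yel']]; print(len(q),np.median(q,0)); print(cv2.minAreaRect(q[:,:2].astype(np.float32)*1000))
E
```

```text
3.75 [0.48591006 0.13706391 0.10775503] [ 1.72933239 -1.10488381  1.64647601]
6854 [0.48161905 0.1320884  0.10678578]
((489.98883056640625, 132.61863708496094), (59.7409553527832, 47.3077278137207), 71.2841796875)
```

View pics/w2.png

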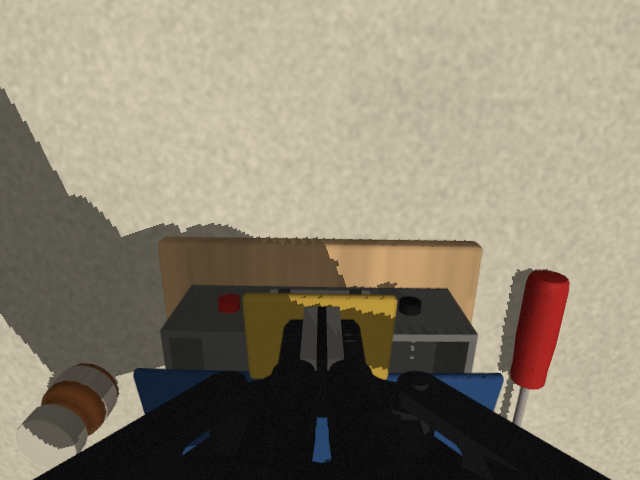

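The fingers sit near the middle of the tab, at about (322,325), and the cover is coming down. Next I'll press on slowly to the detent.

Request:
send_rows:
  targets:
    - [-0.0005,0,-0.006,0,255]
    - [-0.0005,0,-0.006,0,255]
    - [0,0,-0.005,0,255]
    - [0,0,-0.004,0,255]
    - [0,0,-0.004,0,255]
    - [0,0,-0.003,0,255]
    - [0,0,-0.002,0,255]

```text
clock: 4.5
tcp_pos: [0.484, 0.1376, 0.0791]
orientation: [-0.001, 0.808, 0.59, -0.001]
wrist_force: [-3.0, 2.3, 4.6]
finger_gap: 0.0001
```

Request:
send_rows:
  targets:
    - [0,0,-0.002,0,255]
    - [0,0,-0.002,0,255]

```text
clock: 4.7
tcp_pos: [0.4847, 0.1374, 0.0757]
orientation: [-0.001, 0.808, 0.59, -0.0]
wrist_force: [-10.1, 0.9, 27.1]
finger_gap: -0.0004
```

Request:
send_rows:
  targets:
    - [0,0,-0.002,0,255]
    - [0,0,0,0,255]

```text
clock: 4.9
tcp_pos: [0.4847, 0.1374, 0.0757]
orientation: [-0.0, 0.808, 0.59, 0.0]
wrist_force: [-9.8, -0.2, 25.3]
finger_gap: 0.0001
```

Bottomed at 25 N with the tip at z = 0.0757. I'll lift off and move to a view over the crank.

Request:
send_rows:
  targets:
    - [0,0,0.02,0,255]
    - [0,0,0.045,0,0]
    - [0,0,0.045,0,0]
    - [0.02,-0.01,0.04,0,0]
    - [0.04,-0.013,0.025,0,0]
    - [0.04,-0.013,0,0,0]
    - [0.04,-0.013,0,0,0]
    - [0.035,-0.013,0,0,0]
    - [0,0,0,0,0]
    - [0,0,0,0,0]

```text
clock: 5.9
tcp_pos: [0.6606, 0.0745, 0.2465]
orientation: [-0.001, 0.808, 0.589, -0.001]
wrist_force: [-0.3, 0.1, 0.0]
finger_gap: 0.0853
```

```bash
cat > look.py <<'E'
from h import *
import sys
s,r,P=wrist(sys.argv[1]); print(s['clock'],s['tcp_pos'],s['finger_gap'],s['wrist_force'])
np.savez('last.npz',P=P,img=r['img'])
for n,m in masks(r,P).items():
    m=cv2.erode(m.astype(np.uint8),np.ones((3,3)))>0
    q=P[m]; print(n,len(q),np.round(np.median(q,0),4) if len(q) else '')
    if len(q)>20: print(cv2.minAreaRect(q[:,:2].astype(np.float32)*1000),np.round(np.percentile(q[:,2],[2,98]),4))
    if n=='blue' and len(q)>50:
        A=np.c_[q[:,:2],np.ones(len(q))]; w=np.ones(len(q),bool)
        for _ in range(8):
            co=np.linalg.lstsq(A[w],q[w,2],rcond=None)[0]; w=abs(A@co-q[:,2])<.004
        print('slope',co,w.sum())
for n in ['bolt_axis','tab_shut','tab','crank_hub','grip']:
    print(n,[(np.round(d['xyz'],4).tolist(),round(d['conf'],2)) for d in eyes.tip_of(n,'wrist')][:2])
E
python3 look.py w3
```

```text
5.9 [0.66057697 0.07445433 0.2464637 ] 0.08528745270342163 [-0.28398792  0.14285791  0.02199214]
blue 40384 [0.5834 0.0965 0.0763]
((585.2880859375, 100.49388122558594), (161.4835662841797, 148.894287109375), 71.5198745727539) [0.0748 0.0778]
slope [0.00020117 0.00141705 0.07604879] 40384
yel 0 
red 1404 [0.5681 0.1342 0.144 ]
((568.084716796875, 134.69219970703125), (23.090110778808594, 22.929555892944336), 29.171422958374023) [0.1388 0.1475]
ora 493 [0.5841 0.101  0.1039]
((583.855224609375, 100.90374755859375), (15.84360122680664, 15.928533554077148), 72.2687759399414) [0.1023 0.1054]
bolt_axis [([0.5845, 0.1012, 0.0778], 0.82)]
tab_shut []
tab []
crank_hub [([0.586, 0.1002, 0.1075], 0.55)]
grip [([0.5678, 0.1373, 0.1353], 0.81)]
```

View pics/w3.png

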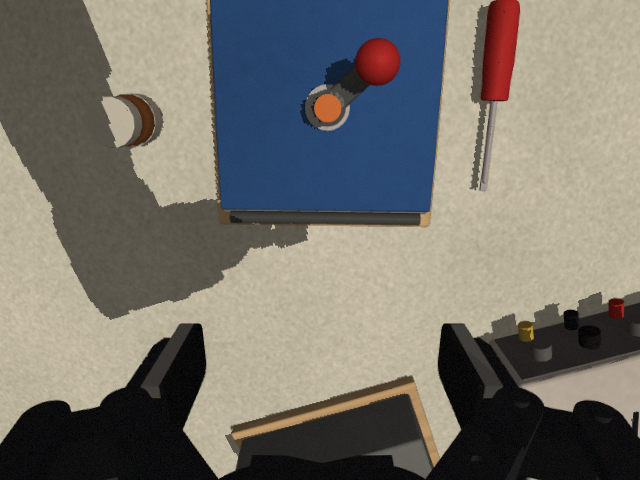

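The cover is flat and shut: z is 0.0763 with negligible slope. The hub at (327,108) gives an axis of (0.584, 0.101) and a bolt reading of about +0.004. The red ball is at (378,62), at (0.568, 0.135, 0.134). I'll grasp it.

Request:
send_rows:
  targets:
    - [-0.031,0.02,-0.02,0,0]
    - [-0.031,0.02,-0.02,0,0]
    - [-0.0305,0.02,-0.02,0,0]
    - [0,0,0,0,0]
    - [0,0,-0.025,0,0]
    - [0,0,-0.025,0,0]
    - [0,0,-0.023,0,0]
    - [0,0,0,0,0]

```text
clock: 7.0
tcp_pos: [0.5657, 0.1351, 0.1131]
orientation: [-0.001, 0.808, 0.59, -0.002]
wrist_force: [-0.3, 0.0, -0.2]
finger_gap: 0.0853
```

Request:
send_rows:
  targets:
    - [0,0,0,0,255]
    - [0,0,0,0,255]
    - [0,0,0,0,255]
    - [0,0,0,0,255]
    - [0,0,0,0,255]
    - [0,0,0,0,255]
  newtons: 40

```text
clock: 7.6
tcp_pos: [0.5685, 0.1353, 0.1159]
orientation: [0.0, 0.808, 0.59, 0.001]
wrist_force: [0.9, 0.4, 0.2]
finger_gap: 0.0232
```

```bash
python3 look.py w4; python3 - <<'E'
from h import *
for c in ['side','scene']:
    r=save(c,c+'4');P=cloud(r)
    im=cv2.cvtColor(r['img'],cv2.COLOR_RGB2BGR)
    x0,y0=(220,200) if c=='side' else (260,150)
    cv2.imwrite('pics/%s4c.png'%c,cv2.resize(im[y0:y0+140,x0:x0+180],None,fx=4,fy=4))
    for n,m in masks(r,P).items():
        q=P[m]; print(c,n,len(q),np.round(np.median(q,0),4) if len(q) else '')
E
```

```text
7.6 [0.56853884 0.13530835 0.11585615] 0.02317946763156677 [0.90138459 0.37299127 0.19269078]
blue 55766 [0.5474 0.1056 0.0763]
((582.1619873046875, 101.70179748535156), (161.98312377929688, 155.48216247558594), 71.4795913696289) [0.075  0.0775]
slope [0.00019772 0.00146359 0.07598571] 55766
yel 13214 [0.4881 0.1336 0.0763]
((488.93780517578125, 133.00807189941406), (58.750370025634766, 41.753170013427734), 71.62019348144531) [0.0749 0.0776]
red 3765 [0.5628 0.1353 0.1416]
((565.658935546875, 134.20123291015625), (23.068483352661133, 21.143695831298828), 70.30667877197266) [0.1309 0.1458]
ora 0 
bolt_axis []
tab_shut [([0.489, 0.1362, 0.0741], 0.73)]
tab [([0.4888, 0.1332, 0.0818], 0.89)]
crank_hub []
grip [([0.5692, 0.1369, 0.133], 0.62)]
side blue 1863 [0.5694 0.1311 0.0754]
side yel 545 [0.4989 0.1461 0.0762]
side red 44 [0.5606 0.1374 0.1391]
side ora 9 [0.5579 0.1346 0.1921]
scene blue 529 [0.625  0.1162 0.0758]
scene yel 161 [0.4921 0.1322 0.0755]
scene red 0 
scene ora 0
```

View pics/w4.png

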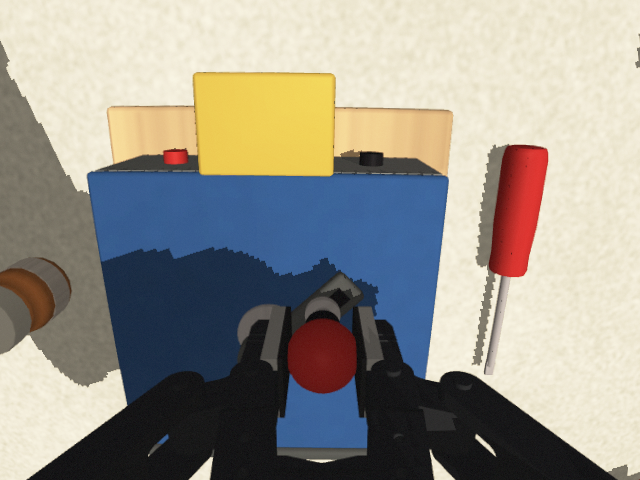

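View pics/side4c.png

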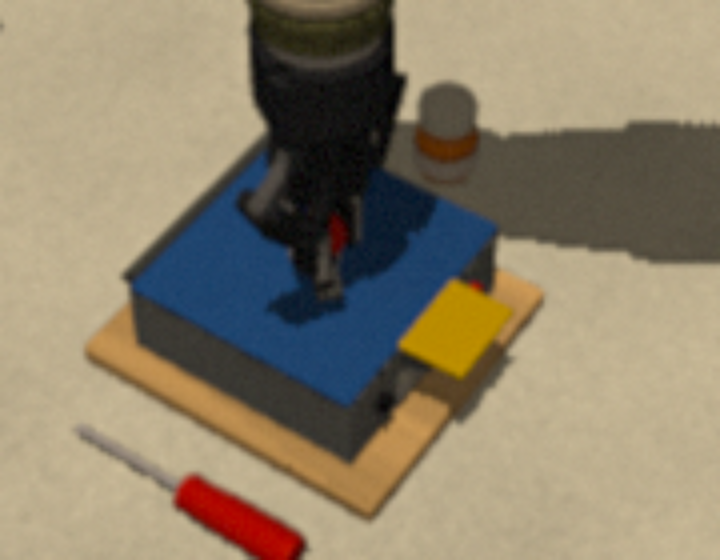

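Ball is gripped, with a gap of 23 mm. It shows at (322,355) between the pads, with the arm end at (345,287). I'll compute the circle rows next.

```bash
python3 - <<'E'
from h import *
s=monitor.get_state(); print(s['tcp_pos'],s['wrist_force'])
c=np.array([.5842,.101]); p=np.array([.5685,.1353])
for k in range(1,26):
    a=np.radians(114.6+15*k); t=c+.039*np.array([np.cos(a),np.sin(a)])
    print(k,round(114.6+15*k),np.round(1000*(t-p),1)); p=t
m=np.load('last.npz'); P=m['P']
for v in range(270,312,6): print(v,[(u,round(float(P[v,u,2]),4)) for u in range(310,360,8)])
E
```

```text
[0.56786141 0.13517492 0.11528253] [ 1.30847369  0.71994538 -0.2267778 ]
1 130 [-9.2 -4.2]
2 145 [-6.9 -7.5]
3 160 [-4.8 -9. ]
4 175 [-2.3 -9.9]
5 190 [  0.4 -10.2]
6 205 [ 3.  -9.7]
7 220 [ 5.4 -8.6]
8 235 [ 7.5 -6.9]
9 250 [ 9.  -4.8]
10 265 [ 9.9 -2.3]
11 280 [10.2  0.4]
12 295 [9.7 3. ]
13 310 [8.6 5.4]
14 325 [6.9 7.5]
15 340 [4.8 9. ]
16 355 [2.3 9.9]
17 370 [-0.4 10.2]
18 385 [-3.   9.7]
19 400 [-5.4  8.6]
20 415 [-7.5  6.9]
21 430 [-9.   4.8]
22 445 [-9.9  2.3]
23 460 [-10.2  -0.4]
24 475 [-9.7 -3. ]
25 490 [-8.6 -5.4]
270 [(310, 0.0751), (318, 0.0764), (326, 0.0758), (334, 0.0761), (342, 0.0761), (350, 0.0764), (358, 0.0764)]
276 [(310, 0.0765), (318, 0.0762), (326, 0.0762), (334, 0.0981), (342, 0.1002), (350, 0.0765), (358, 0.0764)]
282 [(310, 0.076), (318, 0.0764), (326, 0.0969), (334, 0.1011), (342, 0.1009), (350, 0.099), (358, 0.0757)]
288 [(310, 0.0766), (318, 0.0766), (326, 0.1003), (334, 0.1003), (342, 0.1014), (350, 0.1013), (358, 0.098)]
294 [(310, 0.0765), (318, 0.1006), (326, 0.1014), (334, 0.1017), (342, 0.1013), (350, 0.1007), (358, 0.1013)]
300 [(310, 0.1), (318, 0.1043), (326, 0.1044), (334, 0.101), (342, 0.1013), (350, 0.1014), (358, 0.1009)]
306 [(310, 0.1044), (318, 0.1032), (326, 0.1041), (334, 0.1041), (342, 0.1011), (350, 0.1014), (358, 0.0769)]
```

The arm's top is at 0.1010, so the bolt is at +0.004 and the drop should come after about half a turn. I'll turn backward 90°.

Request:
send_rows:
  targets:
    - [-0.0092,-0.0042,0,0,255]
    - [-0.0069,-0.0075,0,0,255]
    - [-0.0048,-0.009,0,0,255]
    - [-0.0023,-0.0099,0,0,255]
    - [0.0004,-0.0102,0,0,255]
    - [0.003,-0.0097,0,0,255]
    - [0,0,0,0,255]

```text
clock: 8.7
tcp_pos: [0.5482, 0.0827, 0.1152]
orientation: [0.0, 0.808, 0.589, -0.001]
wrist_force: [0.6, -0.4, -0.0]
finger_gap: 0.0235
```

```bash
cat > arm.py <<'E'
from h import *
import sys
s,r,P=wrist(sys.argv[1]); p=s['tcp_pos']
c=np.array([.5842,.101]); d=p[:2]-c
print(round(s['clock'],2),np.round(p,4),'gap',round(s['finger_gap'],4),'F',np.round(s['wrist_force'],2),'phi',round(np.degrees(np.arctan2(d[1],d[0]))%360,1),'r',round(np.hypot(*d),4))
M=masks(r,P)
rr=np.hypot(P[...,0]-c[0],P[...,1]-c[1]); hsv=cv2.cvtColor(r['img'],cv2.COLOR_RGB2HSV)
u=d/np.hypot(*d); al=(P[...,:2]-c)@u; la=(P[...,:2]-c)@np.array([-u[1],u[0]])
sel=(r['z_map']>0)&(P[...,2]>.083)&(P[...,2]<.112)&(abs(la)<.007)&(al>-.002)&(al<.054)
z=P[...,2][sel]; h,e=np.histogram(z,bins=np.arange(.083,.113,.001)); print('z hist',{round(float(a),3):int(n) for a,n in zip(e,h) if n>8})
for n in ['red','ora']:
    q=P[M[n]&(rr<.07)]; print(n,len(q),np.round(np.median(q,0),4) if len(q) else '', np.round(np.percentile(q[:,2],98),4) if len(q) else '')
q=P[M['blue']]; print('cover z',np.median(q[:,2]))
E
python3 arm.py w5
```

```text
8.7 [0.5482 0.0827 0.1152] gap 0.0235 F [ 0.65 -0.39 -0.04] phi 207.0 r 0.0404
z hist {0.098: 9, 0.099: 43, 0.1: 56, 0.101: 161, 0.102: 339, 0.103: 262, 0.104: 65, 0.105: 156, 0.106: 123, 0.107: 12, 0.11: 10, 0.111: 27}
red 4191 [0.5424 0.0825 0.1407] 0.1451
ora 26 [0.5797 0.1086 0.1049] 0.1273
cover z 0.07633271326401017
```

View pics/w5.png

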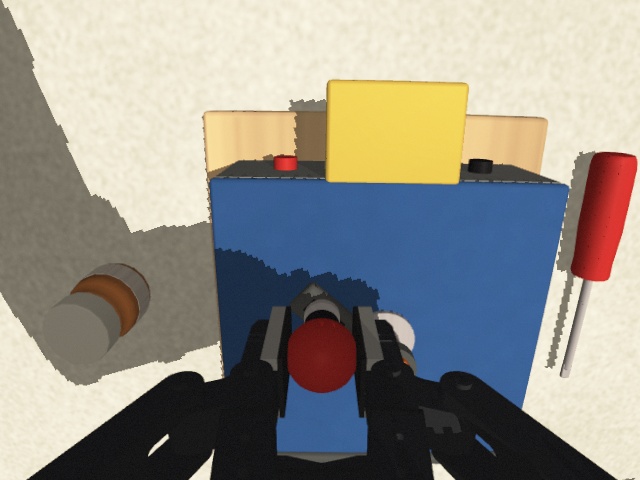

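The crank has followed to φ≈207° and the bolt has climbed to about +0.006. I'll turn another 45°.

Request:
send_rows:
  targets:
    - [0.0054,-0.0086,0,0,255]
    - [0.0075,-0.0069,0,0,255]
    - [0.009,-0.0048,0,0,255]
    - [0,0,0,0,255]

```text
clock: 9.15
tcp_pos: [0.5717, 0.0632, 0.1151]
orientation: [0.001, 0.808, 0.589, 0.0]
wrist_force: [1.2, -0.7, -0.8]
finger_gap: 0.0238
```

```bash
python3 arm.py w6
```

```text
9.15 [0.5717 0.0632 0.1151] gap 0.0238 F [ 1.21 -0.66 -0.83] phi 251.6 r 0.0398
z hist {0.083: 15, 0.084: 13, 0.085: 16, 0.086: 10, 0.087: 15, 0.088: 13, 0.089: 9, 0.098: 11, 0.101: 25, 0.102: 156, 0.103: 814, 0.104: 655, 0.105: 126, 0.106: 502, 0.107: 413, 0.108: 35, 0.111: 32}
red 4188 [0.5659 0.063  0.1407] 0.1451
ora 1421 [0.5832 0.1009 0.1069] 0.1081
cover z 0.07636054424520645
```

View pics/w6.png

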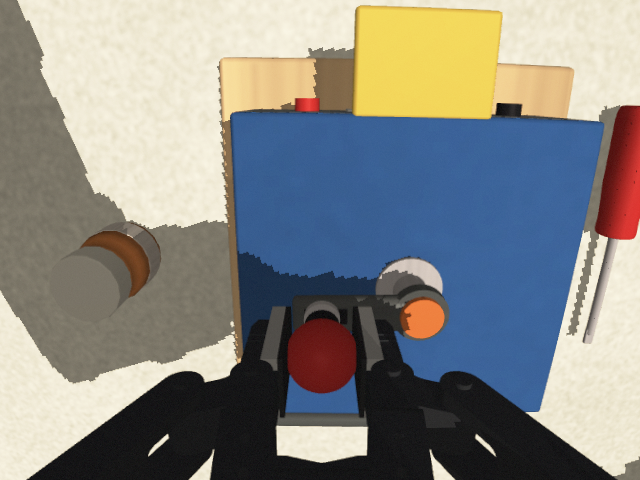

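Hub disc now shows at (422,318), z 0.1069, so the bolt is at about +0.0067. I'll take 15° steps with a height check after each.

Request:
send_rows:
  targets:
    - [0.0099,-0.0023,0,0,255]
    - [0.0102,0.0004,0,0,255]
    - [0,0,0,0,255]

```text
clock: 9.5
tcp_pos: [0.5918, 0.0624, 0.1153]
orientation: [0.001, 0.808, 0.59, 0.001]
wrist_force: [0.7, -0.2, -0.2]
finger_gap: 0.0234
```

```bash
python3 arm.py w7
```

```text
9.5 [0.5918 0.0624 0.1153] gap 0.0234 F [ 0.67 -0.21 -0.24] phi 281.1 r 0.0394
z hist {0.103: 258, 0.104: 1209, 0.105: 530, 0.106: 160, 0.107: 623, 0.108: 255, 0.109: 10, 0.111: 24}
red 4191 [0.5861 0.0621 0.1409] 0.1452
ora 1588 [0.5833 0.1008 0.1076] 0.1088
cover z 0.07638463815436469
```

Request:
send_rows:
  targets:
    - [0.0097,0.003,0,0,255]
    - [0,0,0,0,255]

```text
clock: 9.75
tcp_pos: [0.6009, 0.0657, 0.1153]
orientation: [0.0, 0.808, 0.59, 0.0]
wrist_force: [0.2, 0.2, -1.4]
finger_gap: 0.0233
```

```bash
python3 arm.py w8
```

```text
9.75 [0.6009 0.0657 0.1153] gap 0.0233 F [ 0.2   0.19 -1.35] phi 295.4 r 0.039
z hist {0.103: 100, 0.104: 994, 0.105: 860, 0.106: 128, 0.107: 494, 0.108: 453, 0.109: 36, 0.111: 21}
red 4181 [0.5951 0.0655 0.1408] 0.1452
ora 1670 [0.5834 0.1008 0.108 ] 0.1092
cover z 0.07634298734950054
```

Request:
send_rows:
  targets:
    - [0.0045,0.0025,0,0,255]
    - [0.0041,0.0029,0,0,255]

```text
clock: 10.0
tcp_pos: [0.6083, 0.0708, 0.1154]
orientation: [0.0, 0.808, 0.589, -0.0]
wrist_force: [-1.5, -1.3, 0.0]
finger_gap: 0.0235
```

```bash
python3 arm.py w9
```

```text
10.0 [0.6083 0.0708 0.1154] gap 0.0235 F [-1.49 -1.34  0.03] phi 308.6 r 0.0387
z hist {0.103: 62, 0.104: 721, 0.105: 979, 0.106: 167, 0.107: 404, 0.108: 534, 0.109: 68, 0.111: 20}
red 4175 [0.6023 0.0705 0.1411] 0.1454
ora 1712 [0.5836 0.1009 0.1081] 0.1094
cover z 0.07632995446793853
```

Request:
send_rows:
  targets:
    - [0.0036,0.0036,0,0,255]
    - [0.0033,0.0039,0,0,255]

```text
clock: 10.25
tcp_pos: [0.6156, 0.0786, 0.1153]
orientation: [0.0, 0.808, 0.589, 0.0]
wrist_force: [0.4, -0.8, -1.5]
finger_gap: 0.0237
```

```bash
python3 arm.py w10
```

```text
10.25 [0.6156 0.0786 0.1153] gap 0.0237 F [ 0.44 -0.77 -1.47] phi 324.6 r 0.0386
z hist {0.1: 198, 0.101: 1015, 0.102: 597, 0.103: 165, 0.104: 642, 0.105: 365, 0.106: 17, 0.11: 9, 0.111: 17}
red 4174 [0.6098 0.0783 0.1409] 0.1453
ora 1695 [0.5837 0.101  0.1047] 0.106
cover z 0.0763184333892179
```

The picture caught the bolt mid-drop. I'll wait one row and confirm.

Request:
send_rows:
  targets:
    - [0,0,0,0,255]
    - [0,0,0,0,255]

```text
clock: 10.5
tcp_pos: [0.6156, 0.0789, 0.1153]
orientation: [-0.0, 0.808, 0.59, 0.001]
wrist_force: [1.0, 0.5, -1.4]
finger_gap: 0.0237
```

```bash
python3 arm.py w11
```

```text
10.5 [0.6156 0.0789 0.1153] gap 0.0237 F [ 1.01  0.51 -1.4 ] phi 324.9 r 0.0384
z hist {0.095: 51, 0.096: 572, 0.097: 943, 0.098: 205, 0.099: 355, 0.1: 641, 0.101: 120, 0.102: 13, 0.103: 21, 0.104: 12, 0.11: 15, 0.111: 24}
red 4074 [0.61   0.0777 0.1404] 0.1447
ora 1593 [0.5836 0.101  0.1003] 0.1014
cover z 0.07630983532585148
```

View pics/w11.png

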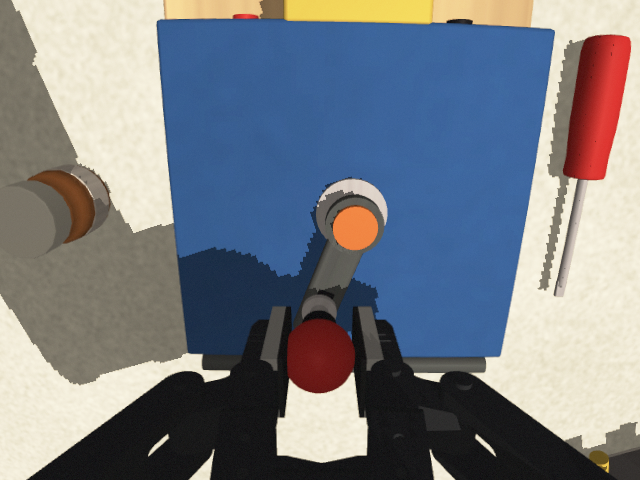

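Bolt has dropped to 0 (disc at (355,228), z 0.1003) with the crank at φ≈325°. Next are the forward rows.

```bash
python3 - <<'E'
import numpy as np
a=np.radians(324.8-15*np.arange(25)); p=.0388*np.c_[np.cos(a),np.sin(a)]; q=np.round(p,4); print([[*map(float,np.round(d,4)),0,0,255] for d in np.diff(q,axis=0)])
E
```

```text
[[-0.0069, -0.0074, 0, 0, 255], [-0.0085, -0.0054, 0, 0, 255], [-0.0097, -0.003, 0, 0, 255], [-0.0101, -0.0004, 0, 0, 255], [-0.0099, 0.0022, 0, 0, 255], [-0.009, 0.0047, 0, 0, 255], [-0.0074, 0.0069, 0, 0, 255], [-0.0054, 0.0085, 0, 0, 255], [-0.003, 0.0097, 0, 0, 255], [-0.0004, 0.0101, 0, 0, 255], [0.0022, 0.0099, 0, 0, 255], [0.0047, 0.009, 0, 0, 255], [0.0069, 0.0074, 0, 0, 255], [0.0085, 0.0054, 0, 0, 255], [0.0097, 0.003, 0, 0, 255], [0.0101, 0.0004, 0, 0, 255], [0.0099, -0.0022, 0, 0, 255], [0.009, -0.0047, 0, 0, 255], [0.0074, -0.0069, 0, 0, 255], [0.0054, -0.0085, 0, 0, 255], [0.003, -0.0097, 0, 0, 255], [0.0004, -0.0101, 0, 0, 255], [-0.0022, -0.0099, 0, 0, 255], [-0.0047, -0.009, 0, 0, 255]]
```

Request:
send_rows:
  targets:
    - [-0.0069,-0.0074,0,0,255]
    - [-0.0085,-0.0054,0,0,255]
    - [-0.0097,-0.003,0,0,255]
    - [-0.0101,-0.0004,0,0,255]
    - [-0.0099,0.0022,0,0,255]
    - [-0.009,0.0047,0,0,255]

```text
clock: 11.15
tcp_pos: [0.5601, 0.0688, 0.1155]
orientation: [0.0, 0.808, 0.589, -0.0]
wrist_force: [1.5, -0.3, -1.6]
finger_gap: 0.0239
```

```bash
python3 arm.py w12
```

```text
11.15 [0.5601 0.0688 0.1155] gap 0.0239 F [ 1.46 -0.28 -1.65] phi 233.2 r 0.0403
z hist {0.091: 41, 0.092: 75, 0.093: 143, 0.094: 329, 0.095: 703, 0.096: 285, 0.097: 242, 0.098: 615, 0.099: 192, 0.1: 23, 0.101: 18, 0.102: 16, 0.103: 16, 0.104: 12, 0.11: 19, 0.111: 45}
red 4043 [0.5547 0.0674 0.1404] 0.1447
ora 1172 [0.5829 0.1014 0.0985] 0.0998
cover z 0.07635318262452312
```

Bolt is at −0.002 after a quarter turn, as expected. I'll continue.

Request:
send_rows:
  targets:
    - [-0.0074,0.0069,0,0,255]
    - [-0.0054,0.0085,0,0,255]
    - [-0.003,0.0097,0,0,255]
    - [-0.0004,0.0101,0,0,255]
    - [0.0022,0.0099,0,0,255]
    - [0.0047,0.009,0,0,255]
    - [0.0069,0.0074,0,0,255]
    - [0.0085,0.0054,0,0,255]
    - [0.0097,0.003,0,0,255]

```text
clock: 12.1
tcp_pos: [0.5774, 0.1399, 0.115]
orientation: [-0.0, 0.808, 0.59, -0.0]
wrist_force: [-1.4, -0.2, -0.7]
finger_gap: 0.0237
```

```bash
python3 arm.py w13
```

```text
12.1 [0.5774 0.1399 0.115 ] gap 0.0237 F [-1.39 -0.24 -0.75] phi 99.9 r 0.0395
z hist {0.09: 12, 0.091: 70, 0.092: 438, 0.093: 406, 0.094: 75, 0.095: 238, 0.096: 212, 0.097: 38, 0.098: 20, 0.099: 20, 0.1: 22, 0.101: 21, 0.102: 17, 0.103: 16, 0.104: 13, 0.111: 16}
red 4094 [0.5712 0.1387 0.1408] 0.1451
ora 525 [0.5803 0.0977 0.0958] 0.1296
cover z 0.07625167461386906
```

View pics/w13.png

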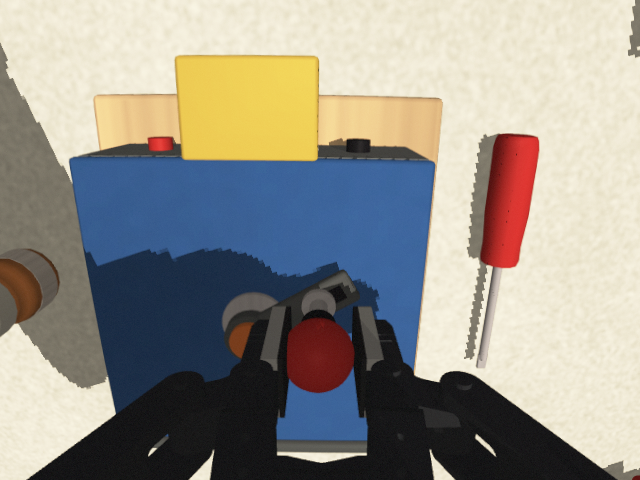

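The ball is still held at (320,355), with the bolt near −0.005. Now the last nine rows.

Request:
send_rows:
  targets:
    - [0.0101,0.0004,0,0,255]
    - [0.0099,-0.0022,0,0,255]
    - [0.009,-0.0047,0,0,255]
    - [0.0074,-0.0069,0,0,255]
    - [0.0054,-0.0085,0,0,255]
    - [0.003,-0.0097,0,0,255]
    - [0.0004,-0.0101,0,0,255]
    - [-0.0022,-0.0099,0,0,255]
    - [-0.0047,-0.009,0,0,255]
    - [0,0,0,0,255]
    - [0,0,0,0,255]

```text
clock: 13.25
tcp_pos: [0.6146, 0.0775, 0.1155]
orientation: [0.0, 0.808, 0.589, -0.001]
wrist_force: [-0.9, -1.3, -1.1]
finger_gap: 0.0236
```

```bash
python3 arm.py w14
```

```text
13.25 [0.6146 0.0775 0.1155] gap 0.0236 F [-0.89 -1.27 -1.1 ] phi 322.2 r 0.0384
z hist {0.087: 34, 0.088: 499, 0.089: 877, 0.09: 208, 0.091: 348, 0.092: 584, 0.093: 134, 0.094: 20, 0.095: 13, 0.096: 22, 0.097: 14, 0.098: 20, 0.099: 24, 0.1: 12, 0.101: 21, 0.102: 13, 0.103: 18, 0.104: 11, 0.11: 11, 0.111: 24}
red 4008 [0.6087 0.0761 0.1407] 0.1449
ora 1466 [0.5836 0.1009 0.0922] 0.0936
cover z 0.07634341710002479
```

View pics/w14.png

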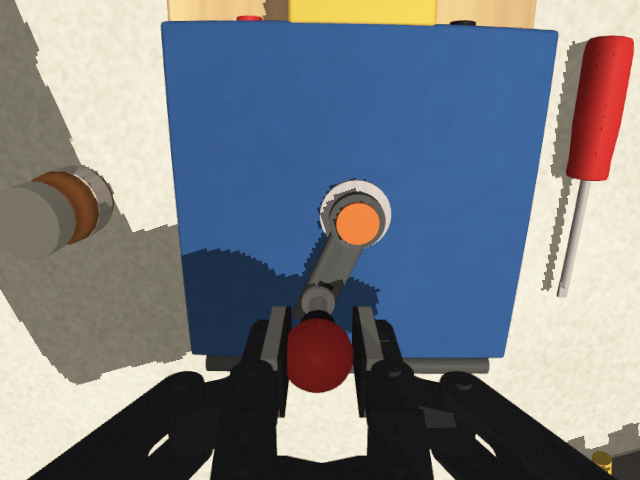

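The bolt reads −0.008 and the crank has gone one full turn from the drop. I'll check the bystanders quickly, then hand in.

```bash
python3 - <<'E'
from h import *
r=save('side','sfin')
for n in ['jar','screwdriver','weight','cell','wrench']:
    print(n,[(np.round(d['xyz'],3).tolist(),round(d['conf'],2)) for d in eyes.tip_of(n,'side')][:1])
r=save('scene','scfin')
print('tray',[(np.round(d['xyz'],3).tolist(),round(d['conf'],2)) for d in eyes.tip_of('tray','scene')][:1])
s=monitor.get_state(); print(s['clock'],s['finger_gap'],s['wrist_force'])
print(ticket.hand_in())
E
```

```text
jar [([0.547, -0.06, -0.002], 0.7)]
screwdriver [([0.626, 0.243, -0.005], 0.67)]
weight [([0.464, -0.426, 0.003], 0.71)]
cell [([0.642, -0.432, -0.002], 0.87)]
wrench [([0.64, 0.454, 0.001], 0.82)]
tray [([0.496, 0.442, -0.001], 0.82)]
13.7 0.023941509189307934 [-0.8400823  -0.60821948  0.3075862 ]
the job is handed in; nothing more can be done
None
```

I pressed the cover shut by its tab, turned the crank backward until the bolt dropped, then turned it forward one full turn. The job was handed in at 13.7 s with the red grip still held.

- **Cover:** it bottomed out at about 25 N on the tab. Its top face reads level at 0.076 m, which is shut, and it stayed there throughout.
- **Drop:** the bolt climbed from about +0.004 to +0.008 m, then fell to 0.000 after roughly 0.55 to 0.6 turn backward. I only know the exact drop angle to within the last 15° step.
- **Forward turn:** I turned about 362° forward from where the backward turn stopped. The bolt reads −0.008 m, as expected for one turn.
- **Grip:** the ball is between the pads with a 23.9 mm gap, less than its 26 mm diameter. That suggests the pads hold it slightly off its middle, but it did not slip.
- **Other things on the table:** all are within about 3 mm of where they started, except that the wrench read 7 mm off in y. The arm never went near it, so I take that as detection noise.

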